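# Free a resin-stuck probe, find the empty pockets with it and stow the jars

## Task

The red-handled probe is stuck with cured resin in its blue holder: work it loose by twisting it back and forth while drawing it slowly upward, without pulling the holder block up off its foot. Press its tip on each of the six grey covers of the caddy in the order of their dots, one to six, to feel which pockets are empty (there the cover gives way deeply; in full ones it stops almost at once), then stand the probe tip down in the clear cup and let go. Finally push every small pigment jar that stands to the left of the holder (two or three of them), upright, fully home into an empty pocket of its own, and leave the cup, the dropper bottle and the other clutter standing where they are.

Things in the scene. Friction and masses are not known exactly. Their poses are not given: they have to be found in the camera images.
- probe: The probe: rigid upright pin, 108 mm long, 80 g, standing in the holder at the start. Origin at the tip, z up its axis. Steel stylus 9 mm across, round tip, z = 0 to 33 mm; steel shank 18 mm across, 33 to 66; black collar 24 mm across, 63 to 67; red paddle handle, 66 to 108: 36 mm wide along its x, 14 mm thick along its y (grasp across the 14 mm).
- probe_tip (a point): Lowest point of the probe's round tip (the origin of probe). At the start it is 8 mm above the table; the shank leaves the jaws after a rise of 25 mm, the stylus then follows freely, and the tip clears the block after 58 mm.
- holder (a joint): Lift of the blue holder block off its foot, m (0 = resting). Block 80 x 80 mm, top 66 mm above the table, 1.6 kg; it cannot turn or shift on its foot (100 x 100 x 8 mm, fixed) but can come up. Two sprung jaws gummed with amber resin grip the probe's shank with some 20 to 28 N of dry friction: a straight pull brings the block up too.
- holder_mouth (a point): Centre of the holder's opening, on top of the block, on the probe's axis, 66 mm above the table. While the probe is being turned in the jaws (0.7 rad/s or more, sweeps of about 1 rad to and fro), the friction acts mostly against the turning, and a slow rise of 2 to 3 mm/s takes only a few newton.
- caddy: Fixed wooden caddy, 240 (its x) x 165 (its y) x 46 mm high, origin at the centre of its underside. Six square pockets, 46 mm wide, three rows of two, 75 mm apart, each closed by a grey cover 4 mm below the top, with 1 to 6 black dots on the rim at its -x side. Three, new ones each time, are empty: cover slides down 22 mm under 2 to 4 N and stays. In the full ones it gives 5 mm, then stops hard.
- cell1 (a point): Centre of the upper face of the cover with 1 dot, as it stands before being pushed, 42 mm above the table; near (-x) row of the caddy, left (+y). Its axes are the caddy's. The point does not move with the cover.
- cell2 (a point): Centre of the upper face of the cover with 2 dots, as it stands before being pushed, 42 mm above the table; near (-x) row of the caddy, right (-y). Its axes are the caddy's. The point does not move with the cover.
- cell3 (a point): Centre of the upper face of the cover with 3 dots, as it stands before being pushed, 42 mm above the table; middle row of the caddy, left (+y). Its axes are the caddy's. The point does not move with the cover.
- cell4 (a point): Centre of the upper face of the cover with 4 dots, as it stands before being pushed, 42 mm above the table; middle row of the caddy, right (-y). Its axes are the caddy's. The point does not move with the cover.
- cell5 (a point): Centre of the upper face of the cover with 5 dots, as it stands before being pushed, 42 mm above the table; far (+x) row of the caddy, left (+y). Its axes are the caddy's. The point does not move with the cover.
- cell6 (a point): Centre of the upper face of the cover with 6 dots, as it stands before being pushed, 42 mm above the table; far (+x) row of the caddy, right (-y). Its axes are the caddy's. The point does not move with the cover.
- pigment_jar_1: Small pigment jar with yellow contents and white ribbed lid, 55 mm high, 38 mm across the body (z = 0 to 39 mm) and 36 mm across the lid, 45 g; origin at the centre of its underside, z up. Not always there. Pushed home on the cover of an empty pocket its underside is 20 mm above the table and about 10 mm of the body and the lid stand out of the caddy; on a full pocket it stays at least 37 mm above the table.
- pigment_jar_2: Small pigment jar with blue contents and white ribbed lid, 57 mm high, 38 mm across the body (z = 0 to 39 mm) and 36 mm across the lid, 45 g; origin at the centre of its underside, z up. Not always there. Pushed home on the cover of an empty pocket its underside is 20 mm above the table and about 10 mm of the body and the lid stand out of the caddy; on a full pocket it stays at least 37 mm above the table.
- pigment_jar_4: Small pigment jar with pink contents and white ribbed lid, 55 mm high, 38 mm across the body (z = 0 to 39 mm) and 36 mm across the lid, 45 g; origin at the centre of its underside, z up. Not always there. Pushed home on the cover of an empty pocket its underside is 20 mm above the table and about 10 mm of the body and the lid stand out of the caddy; on a full pocket it stays at least 37 mm above the table.
- clear_cup: Clear plastic cup, 75 mm high, 68 mm inside at the rim, about 50 mm inside at the floor, floor 2 mm thick; 150 g; origin at the centre of its underside, z up.
- dropper_black: Bystander: black dropper bottle, 33 mm across, 90 mm high. Origin at the centre of its underside.
- gem_cup_4: Bystander: tiny green mixing cup, 42 mm across, 22 mm high. Origin at the centre of its underside.
- masking_tape: Bystander: roll of masking tape lying flat, 104 mm across, 25 mm high. Origin at the centre of its underside.
- square_dish_1: Bystander: white dish with green resin, 56 x 68 x 21 mm. Origin at the centre of its underside.
Mind the look-alikes: they are no part of the job. Leave any pink look-alike of the part that bears holder alone. Leave any purple look-alike of the pigment_jar_2 alone.

How it is judged:
On the way, in this order (a step that is already met when the one before it is completed fails the run):
1. the probe is out of the holder, its tip above the block (z of probe_tip in the frame of holder_mouth above 0.003 m), for 0.1 s.
2. the probe's tip presses the cover with 1 dot down by 3 mm or more (horizontal distance between probe_tip and cell1 below 0.016 m and z of probe_tip in the frame of cell1 below -0.003 m), for 0.1 s.
3. the probe's tip presses the cover with 2 dots down by 3 mm or more (horizontal distance between probe_tip and cell2 below 0.016 m and z of probe_tip in the frame of cell2 below -0.003 m), for 0.1 s.
4. the probe's tip presses the cover with 3 dots down by 3 mm or more (horizontal distance between probe_tip and cell3 below 0.016 m and z of probe_tip in the frame of cell3 below -0.003 m), for 0.1 s.
5. the probe's tip presses the cover with 4 dots down by 3 mm or more (horizontal distance between probe_tip and cell4 below 0.016 m and z of probe_tip in the frame of cell4 below -0.003 m), for 0.1 s.
6. the probe's tip presses the cover with 5 dots down by 3 mm or more (horizontal distance between probe_tip and cell5 below 0.016 m and z of probe_tip in the frame of cell5 below -0.003 m), for 0.1 s.
7. the probe's tip presses the cover with 6 dots down by 3 mm or more (horizontal distance between probe_tip and cell6 below 0.016 m and z of probe_tip in the frame of cell6 below -0.003 m), for 0.1 s.
8. the probe stands tip down in the cup, let go (horizontal distance between probe_tip and clear_cup below 0.034 m and height (world z) of probe_tip below 0.03 m and angle between clear_cup's own z axis and vertical below 0.15 rad and angle between probe's own z axis and vertical below 0.9 rad and contact force between the fingers and probe below 0.1 N), for 0.2 s.
At the end, for the whole second after the job is handed in: Probe in the cup: tip within 34 mm of its axis, below 30 mm; cup within 0.15 rad of upright. Each jar present in an empty pocket: underside below 25.5 mm, within 8 mm of centre, 0.15 rad of upright. Holder down to 3 mm. All at rest and released (horizontal distance between probe_tip and clear_cup below 0.034 m and height (world z) of probe_tip below 0.03 m and angle between each of clear_cup, pigment_jar_1, pigment_jar_2, pigment_jar_4's own z axis and vertical below 0.15 rad and angle between probe's own z axis and vertical below 0.9 rad and linear speed of each of probe, pigment_jar_1, pigment_jar_2, pigment_jar_4 below 0.02 m/s and value of joint holder below 0.003 m and height (world z) of each of pigment_jar_1, pigment_jar_2, pigment_jar_4 below 0.0255 m and (horizontal distance between pigment_jar_1 and cell1 below 0.008 m or horizontal distance between pigment_jar_1 and cell2 below 0.008 m or horizontal distance between pigment_jar_1 and cell3 below 0.008 m or horizontal distance between pigment_jar_1 and cell4 below 0.008 m or horizontal distance between pigment_jar_1 and cell5 below 0.008 m or horizontal distance between pigment_jar_1 and cell6 below 0.008 m) and (horizontal distance between pigment_jar_2 and cell1 below 0.008 m or horizontal distance between pigment_jar_2 and cell2 below 0.008 m or horizontal distance between pigment_jar_2 and cell3 below 0.008 m or horizontal distance between pigment_jar_2 and cell4 below 0.008 m or horizontal distance between pigment_jar_2 and cell5 below 0.008 m or horizontal distance between pigment_jar_2 and cell6 below 0.008 m) and (horizontal distance between pigment_jar_4 and cell1 below 0.008 m or horizontal distance between pigment_jar_4 and cell2 below 0.008 m or horizontal distance between pigment_jar_4 and cell3 below 0.008 m or horizontal distance between pigment_jar_4 and cell4 below 0.008 m or horizontal distance between pigment_jar_4 and cell5 below 0.008 m or horizontal distance between pigment_jar_4 and cell6 below 0.008 m)); the robot touches nothing.
It fails at once if the holder block is dragged up off its foot by more than 6 mm (value of joint holder above 0.006 m).
It fails at once if the cup or a bystander is knocked over (angle between any of dropper_black, clear_cup's own z axis and vertical above 0.5 rad).
It fails at once if the cup or a bystander is shoved more than 40 mm (distance of any of clear_cup, dropper_black, gem_cup_4, masking_tape, square_dish_1 from where it was at the start of the episode above 0.04 m).
Of pigment_jar_1, pigment_jar_2, pigment_jar_4 only 2 to 3 are there at a start; the rules pass over those that are not, and their reading is None.
At some moment in a run one of pigment_jar_1, pigment_jar_2, pigment_jar_4 may be knocked a few centimetres aside while the robot is not near it.
It also fails if it takes over 200 s, if anything falls off the work surface, if the arm or the gripper's body presses on something with over 40 N, if the wrist force passes 120 N, or if a joint passes its speed limit or range.

## Robot

A 6-joint arm with a two-finger parallel gripper is mounted at the origin on the work surface; the furniture and walls round the work are solid. World frame = base frame: x ahead of the robot, y to its left, z up, the work surface at z = 0. Lengths are in m, angles in rad, forces in N, time in s.
With the tool pointing down it reaches from about 0.425 to 0.95 m from the base axis. Payload 3.5 kg.
Tool frame: the origin (TCP) lies at the very end of the fingers, on their centre line; the grasp point (between the pads) lies grasp_offset behind it (grasp_offset is the distance from the TCP to the grasp point, in m); z points along the fingers, y is the line along which they close (so a half turn about z gives the same grasp; the last joint's range is limited). The gripper opens to 85 mm and grips with 20 to 120 N. Pads are 22 mm wide; open, the fingers measure 114 mm over their backs; the gripper's body (76 mm by 85 mm) begins 54 mm behind the grasp point. The pads swing forward as they close: fully open they stand 13 mm farther back than shut.
Start: joints at [-1.464, 0.286, 1.577, -0, 1.279, -0.15], TCP at [0.171, -0.653, 0.231] pointing down, gripper open.
Joint ranges: [-2.77, 2.77], [-0.9, 2.22], [0.21, 2.48], [-1.53, 4.67], [0.24, 2.81], [-2.84, 2.84]. Speed limits (rad/s): [2.79, 2.79, 3.14, 3.14, 3.14, 3.14].

## Interface

Orientations are given as a rotation vector (axis times angle).
In Python, from workcell import * gives the robot as it stands. Calls block until the motion is done:
- movep(position, orientation): joint-space move of the TCP to a pose.
- move_l(position, velocity=0.15, ori=None, force_limit=None): straight line of the TCP; ori=None keeps the orientation; velocity is the mean speed in m/s. With force_limit (N) it stops when the force on the tool has changed by that much, and returns True; else False.
- goto_joints(angles): joint-space move.
- set_gripper(opening): finger opening in m; the grip force is fixed at half the most; returns when the fingers have stopped.
- sleep(seconds).
- solve_ik(position, orientation): joint angles nearest the present ones, or None.
- observe(): the state.
- read_camera(name): name is "scene" or "top" or "wrist"; returns (picture, depth): 400x640x3 uint8, blue, green, red; 400x640 float32, m along the optical axis (not along the pixel's ray), 0 where there is no reading.
- camera_model(name): a dict with "K" (3x3 intrinsics, pixels), "world_to_cam" (4x4, takes a point from world to camera coordinates). Camera axes: x right, y down, z forward; pixel columns grow to the right and rows downward; lengths in m; the calibration is good to about 2 mm. A picture is of the moment at which its call begins: read the wrist's pose just before it. camera_model takes no time and is no camera call; for the wrist camera it gives the pose at the moment of the call.
A pose or a line that the arm cannot do raises PlanningError and nothing moves.
- sign_off(): hands the job in; it is judged then, once.
Trained networks look in the newest picture that a camera, given by its name, has taken for a name from the list of things; names that differ only in an ending like _2 or _b are one class to them, and where a whole thing is asked for, a point or a joint stands for the part that bears it (a point fixed in the world has none). Each returns a list of dicts, best first, with "conf" (0 to 1); they miss things now and then, are a little off and sometimes report something else, mostly with a low value. They report only what shows in the picture. A call takes as long as a camera call. They do not tell look-alikes from the thing itself.
- find_in(thing, camera): "extent" ([centre column, centre row, width, height] in pixels, round what is visible of it).
- cut_out(thing, camera): "mask" (400x640 bool, what is visible of it) and "extent" ([centre column, centre row, width, height] in pixels, round what is visible of it).
The state is a dict: "t": time; "joint_positions": joint angles; "qd": joint speeds; "tau": joint torques, N m; "tcp_pos": TCP position; "tool_rot": TCP orientation; "force": force on the tool from outside, world axes, zero at the start; "ft_torque": the same for the moment, N m; "gripper_width": finger opening in m; "finger_force": force on a finger pad.
Only numpy, scipy, OpenCV 4.12 (cv2) and the standard library are available. Lean on these libraries where they do the work, as an engineer would, in place of code of your own. Each camera call takes 0.05 s, during which the arm holds its last target. There are 200 camera calls.

## Working session

There is one attempt and no reset: what is moved stays moved. The work goes in short steps, each a Python script; the robot and the scene stay as the last script left them, time stands still between calls to the robot, and variables do not carry over. Pictures are saved under pics/ and viewed, at most 14 in all, crops included, and the job is handed in when it is done.

```bash
mkdir -p pics; cat > h.py <<'E'
from workcell import *
import numpy as np, cv2
from scipy.spatial.transform import Rotation as R
def down(yaw): # tool z down, tool y axis at angle yaw+90 in world: x axis along (cos yaw, sin yaw)
    return (R.from_euler('z',yaw)*R.from_euler('x',np.pi)).as_rotvec()
def pts(cam,dep,M,mask=None):
    K=M["K"];v,u=np.nonzero((dep>0)&(mask if mask is not None else True))
    d=dep[v,u];c=np.c_[(u-K[0,2])/K[0,0]*d,(v-K[1,2])/K[1,1]*d,d]
    T=np.linalg.inv(M["world_to_cam"]);return c@T[:3,:3].T+T[:3,3],u,v
E
python3 - <<'E'
from h import *
print(observe(), grasp_offset if 'grasp_offset' in globals() else None)
for c in ["scene","top"]:
    p,d=read_camera(c);cv2.imwrite(f"pics/{c}0.png",p);np.save(f"{c}0.npy",d)
    M=camera_model(c)
    print(c,np.round(np.linalg.inv(M["world_to_cam"])[:3],3).tolist(),M["K"].tolist() if hasattr(M["K"],'tolist') else M["K"])
    for n in ["probe","holder","caddy","pigment_jar_1","clear_cup","dropper_black","gem_cup_4","masking_tape","square_dish_1"]:
        for f in cut_out(n,c):
            if f["conf"]<0.2: continue
            P,u,v=pts(c,d,M,f["mask"])
            print(n,round(f["conf"],2),np.round(f["extent"]).tolist(),np.round(np.median(P,0),3), np.round(np.percentile(P,2,axis=0),3),np.round(np.percentile(P,98,axis=0),3))
E
```

```text
{'t': 0.0, 'joint_positions': array([-1.46400778e+00,  2.87200968e-01,  1.57822710e+00, -1.98255577e-05,
        1.27858263e+00, -1.50047126e-01]), 'qd': array([ 6.56653690e-04,  2.01994716e-05,  4.53681169e-04, -7.75387920e-04,
        1.11278291e-03,  1.00384679e-03]), 'tau': array([ 1.18048159e-03, -4.05979013e+01, -2.92624801e+01, -3.14090369e-05,
        5.86417853e-03, -4.28922348e-06]), 'tcp_pos': array([ 0.17138481, -0.6521818 ,  0.22989652]), 'tool_rot': array([-3.11332488e+00, -4.02027875e-01, -5.23029599e-05]), 'force': array([0.25877535, 0.4169121 , 0.27872984]), 'ft_torque': array([ 0.00409869, -0.01481584, -0.01332671]), 'finger_force': 0.0, 'gripper_width': 0.08548510426662459} 0.0187
scene [[0.972, 0.169, -0.164, 0.754], [0.235, -0.734, 0.637, -0.949], [-0.013, -0.657, -0.754, 1.081]] [[450.3732767063801, 0.0, 312.07739810059604], [0.0, 450.3732767063801, 197.40120467977582], [0.0, 0.0, 1.0]]
probe 0.66 [325.0, 169.0, 14.0, 12.0] [0.546 0.003 0.101] [ 0.529 -0.005  0.073] [0.562 0.017 0.118]
holder 0.63 [324.0, 183.0, 28.0, 35.0] [ 0.554 -0.018  0.061] [ 0.5   -0.042 
[... 2426 characters left out ...]
05 ] [0.593 0.247 0.013] [0.628 0.282 0.061]
clear_cup 0.94 [336.0, 178.0, 22.0, 21.0] [ 0.616 -0.163  0.016] [ 0.581 -0.196 -0.002] [ 0.641 -0.13   0.079]
dropper_black 0.67 [388.0, 207.0, 59.0, 78.0] [ 0.506 -0.335  0.045] [ 0.397 -0.42   0.009] [ 0.63  -0.253  0.054]
dropper_black 0.63 [195.0, 150.0, 11.0, 5.0] [0.72  0.292 0.037] [0.709 0.282 0.004] [0.739 0.309 0.089]
masking_tape 0.77 [225.0, 140.0, 30.0, 30.0] [0.775 0.189 0.022] [0.712 0.151 0.   ] [0.81  0.245 0.032]
masking_tape 0.28 [221.0, 257.0, 13.0, 14.0] [0.367 0.217 0.015] [0.349 0.2   0.003] [0.386 0.236 0.025]
square_dish_1 0.92 [446.0, 238.0, 21.0, 18.0] [ 0.413 -0.525  0.014] [ 0.386 -0.558  0.006] [ 0.44  -0.493  0.025]
```

```bash
python3 - <<'E'
import cv2,numpy as np
t=cv2.imread("pics/top0.png");s=cv2.imread("pics/scene0.png")
a=cv2.resize(t[110:310,180:480],None,fx=2.6,fy=2.6,interpolation=cv2.INTER_CUBIC)
cv2.imwrite("pics/t_c.png",a)
b=cv2.resize(s[120:320,200:440],None,fx=3,fy=3,interpolation=cv2.INTER_CUBIC)
cv2.imwrite("pics/s_c.png",b)
E
```

```text
(no output)
```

View pics/t_c.png

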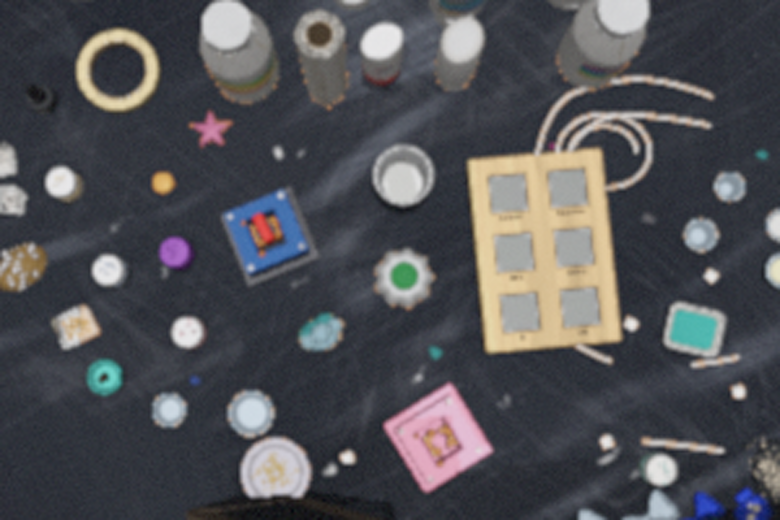

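View pics/s_c.png

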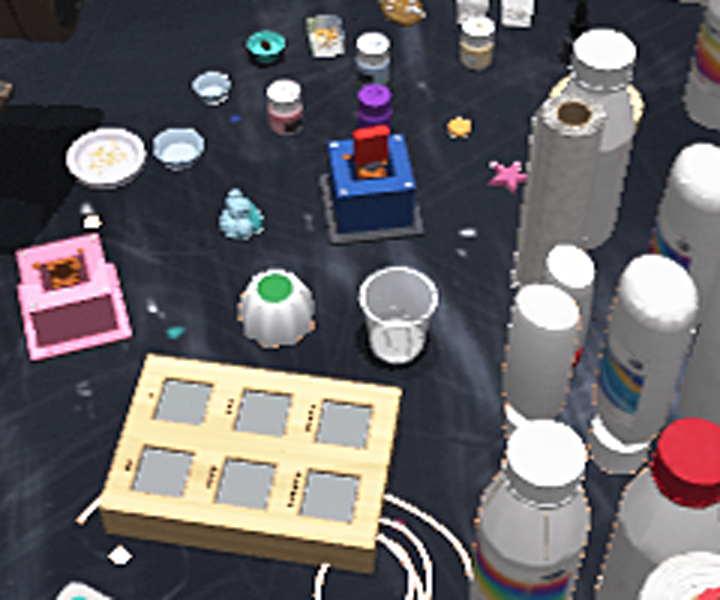

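The top view shows the blue holder with its red probe at crop (268,235), the cup at (403,177) and the caddy with its six covers. On the left there are white-lidded jars at (62,184), (108,270) and (187,332), plus the purple look-alike at (175,252). The scene view shows yellow, blue and pink jar contents. Next, closer wrist views of the caddy and the holder.

```bash
python3 - <<'E'
from h import *
def best(p,y):
    c=[(solve_ik(p,down(a)),a) for a in (y,y+np.pi,y-np.pi)]
    c=[k for k in c if k[0] is not None]; print([(np.round(k[0],2).tolist(),round(k[1],2)) for k in c]); return min(c,key=lambda k:abs(k[0][5]))[1]
for n,p in [("wc",[.46,-.32,.42]),("wh",[.48,0.0,.36])]:
    a=best(p,np.arctan2(p[1],p[0])); movep(p,down(a)); sleep(.3)
    M=camera_model("wrist");im,d=read_camera("wrist")
    cv2.imwrite(f"pics/{n}.png",im);np.savez(n+".npz",d=d,K=M["K"],T=M["world_to_cam"])
    print(n,observe()['t'],np.round(np.linalg.inv(M["world_to_cam"])[:3],3).tolist(), a)
    for f in cut_out("caddy" if n=="wc" else "probe","wrist")[:2]:
        P,u,v=pts("wrist",d,M,f["mask"]);print(f["conf"],np.round(np.median(P,0),3)); 
    P,u,v=pts("wrist",d,M)
    if n=="wc":
        f=cut_out("caddy","wrist")[0];P,u,v=pts("wrist",d,M,f["mask"]);k=np.abs(P[:,2]-.046)<.006
        print(cv2.minAreaRect(P[k,:2].astype(np.float32)*1000))
    else:
        hsv=cv2.cvtColor(im,cv2.COLOR_BGR2HSV)[v,u]
        k=(P[:,2]>.1)&(P[:,2]<.13)&(abs(P[:,0]-.541)<.05)&(abs(P[:,1]-.005)<.05)
        print('paddle',k.sum(),P[k].mean(0),cv2.minAreaRect(P[k,:2].astype(np.float32)*1000))
        k=(abs(P[:,2]-.066)<.005)&(abs(P[:,0]-.541)<.08)&(abs(P[:,1]-.005)<.08)
        print('block',k.sum(),cv2.minAreaRect(P[k,:2].astype(np.float32)*1000))
E
python3 -c "
import cv2,numpy as np
a=np.hstack([cv2.resize(cv2.imread('pics/%s.png'%n),(400,250)) for n in('wc','wh')])
cv2.imwrite('pics/w2.png',a)"
```

```text
[([-0.79, -0.05, 1.61, 0.0, 1.58, 1.39], np.float64(-0.61)), ([-0.79, -0.05, 1.61, -0.0, 1.58, -1.75], np.float64(2.53)), ([-0.79, -0.05, 1.61, 0.0, 1.58, -1.75], np.float64(-3.75))]
wc 3.1 [[-0.571, -0.79, -0.223, 0.516], [-0.821, 0.55, 0.156, -0.359], [-0.0, 0.272, -0.962, 0.563]] -0.6078019961139605
0.71 [ 0.528 -0.337  0.047]
((514.1097412109375, -334.94091796875), (240.32040405273438, 165.22088623046875), 4.02618932723999)
[([-0.21, -0.23, 1.87, -0.0, 1.5, 1.36], np.float64(0.0)), ([-0.21, -0.23, 1.87, 0.0, 1.5, -1.78], np.float64(3.14)), ([-0.21, -0.23, 1.87, 0.0, 1.5, -1.78], np.float64(-3.14))]
wh 4.7833 [[-0.001, -0.962, -0.272, 0.549], [-1.0, 0.001, -0.0, -0.0], [0.0, 0.272, -0.962, 0.503]] 0.0
0.73 [0.542 0.008 0.116]
0.42 [ 0.613 -0.175  0.042]
paddle 307 [0.54265556 0.00929792 0.11582116] ((542.4653930664062, 9.400264739990234), (35.755950927734375, 13.7803373336792), 27.20513343811035)
block 2598 ((542.5247192382812, 9.456893920898438), (80.1558837890625, 79.95884704589844), 21.266027450561523)
```

View pics/w2.png

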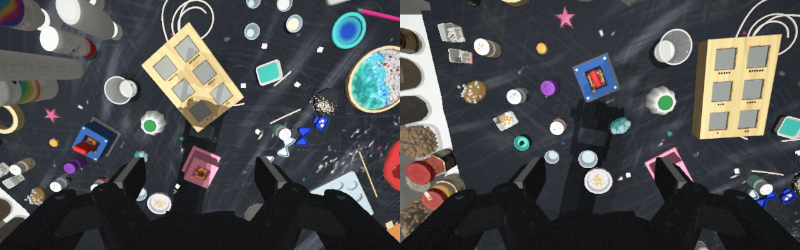

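Both wrist views are clear: holder and probe at about pixel (597,78) in the right half, caddy at about (193,65) in the left. The rectangle fits give exact sizes, so these poses are good. Next, grasp the probe and twist it out.

```bash
cat >> h.py <<'E'
PX,PY,PYAW=.5425,.0094,np.radians(27.2)
C=np.array([.5141,-.3349]);CY=np.radians(4.03)
def cell(n):
    r,l=(n-1)//2,(n-1)%2
    return C+np.array([[np.cos(CY),-np.sin(CY)],[np.sin(CY),np.cos(CY)]])@[(r-1)*.075,.0375*(1-2*l)]
E
python3 - <<'E'
from h import *
set_gripper(.05)
movep([PX,PY,.16],down(PYAW)); move_l([PX,PY,.079],.1,force_limit=15)
print(observe()['tcp_pos']); set_gripper(0); o=observe();print(o['gripper_width'],o['finger_force'],o['force'],o['t'])
z=.079;s=1
move_l([PX,PY,z+.0006],.0012,ori=down(PYAW+.55))
for i in range(16):
    s=-s; z+=.002
    hit=move_l([PX,PY,z],.0019,ori=down(PYAW+s*.55),force_limit=14)
    o=observe();print(i,hit,np.round(o['tcp_pos'],4),np.round(o['force'],1),round(o['t'],1),o['gripper_width'].round(4))
    if hit: break
E
```

```text
[0.54317328 0.00928787 0.07978899]
0.013108866432607847 58.92111539840698 [-0.08866024 -1.10631409  2.42333863] 7.5Traceback (most recent call last):
  File "<stdin>", line 10, in <module>
AttributeError: 'float' object has no attribute 'round'
```

```bash
python3 - <<'E'
from h import *
o=observe();z=.081;s=-1;print(o['tcp_pos'],o['force'],o['t'],o['tool_rot'],down(PYAW-.55))
for i in range(15):
    s=-s; z+=.002
    hit=move_l([PX,PY,z],.0019,ori=down(PYAW+s*.55),force_limit=14)
    o=observe();print(i,hit,np.round(o['tcp_pos'],4),np.round(o['force'],1),round(o['t'],1),round(o['gripper_width'],4))
    if hit: break
E
```

```text
[0.54282709 0.0093465  0.08066386] [ 5.08450562 -0.41893965 -5.14230676] 9.45 [ 3.13929876e+00 -1.17650513e-01  1.92147281e-03] [ 3.13936802e+00 -1.18206627e-01 -7.23806835e-18]
0 False [0.5426 0.0095 0.0828] [ 5.5 -0.1 -5.8] 10.7 0.0131
1 False [0.5428 0.0093 0.085 ] [ 4.4 -0.8 -5.7] 11.9 0.0135
2 False [0.5426 0.0095 0.087 ] [ 5.  -0.3 -4.7] 13.2 0.0133
3 False [0.5428 0.0092 0.0891] [ 5.4 -0.9 -4.9] 14.4 0.0134
4 False [0.5426 0.0094 0.0911] [ 4.4  0.2 -4.1] 15.7 0.0134
5 False [0.5427 0.0092 0.0931] [ 5.3 -1.  -4.6] 16.9 0.0131
6 False [0.5426 0.0094 0.095 ] [ 5.  -0.1 -3.5] 18.2 0.0132
7 False [0.5427 0.0092 0.097 ] [ 5.4 -0.1 -4.5] 19.4 0.0135
8 False [0.5426 0.0094 0.099 ] [ 4.8 -0.4 -4.1] 20.7 0.0136
9 False [0.5427 0.0092 0.101 ] [ 5.7 -1.5 -5.3] 21.9 0.0135
10 False [0.5425 0.0094 0.1029] [ 5.5  0.6 -5.3] 23.2 0.0134
11 False [0.5416 0.0096 0.1048] [ 0.1  0.2 -0.4] 24.4 0.0136
12 False [0.5424 0.0094 0.1069] [0.2 0.4 0.1] 25.7 0.0132
13 False [0.5425 0.0094 0.109 ] [-1.   0.2 -0.8] 26.9 0.0134
14 False [0.5425 0.0094 0.111 ] [ 0.5  0.2 -0.5] 28.2 0.0133
```

```bash
python3 - <<'E'
from h import *
move_l([PX,PY,.20],.1)
o=observe();print(o['t'],o['gripper_width'],o['force'])
off=.0717
for n in range(1,7):
    x,y=cell(n)
    if n==1: movep([x,y,.17],down(CY))
    else: move_l([x,y,.055+off],.2)
    move_l([x,y,.047+off],.15)
    hit=move_l([x,y,.022+off],.03,force_limit=10); sleep(.2)
    o=observe();print(n,hit,'tip',round(o['tcp_pos'][2]-off,4),np.round(o['tcp_pos'][:2]-[x,y],4),np.round(o['force'],1),round(o['t'],1),round(o['gripper_width'],4))
    move_l([x,y,.055+off],.1)
E
```

```text
29.2417 0.01346890656114054 [-0.29606305 -0.27421472 -1.41230575]
1 False tip 0.0219 [-0.0001  0.0002] [-0.5  0.  -0.4] 32.2 0.0135
2 False tip 0.0219 [-0.0001  0.0001] [ 0.1 -0.2 -0.4] 34.6 0.0134
3 False tip 0.0219 [-0.0001  0.0002] [-0.2 -0.1 -1. ] 37.2 0.0135
4 True tip 0.0366 [ 0.0006 -0.0002] [-0.3  1.   5.8] 39.2 0.0131
5 True tip 0.0366 [ 0.0005 -0.0006] [-0.  -0.3  5.7] 41.1 0.0133
6 True tip 0.0366 [ 0.0006 -0.0002] [-0.4 -0.1  5.3] 43.0 0.0135
```

```bash
python3 - <<'E'
from h import *
for n in ("wc","wh"):
    q=np.load(n+".npz");P,u,v=pts("w",q["d"],{"K":q["K"],"world_to_cam":q["T"]})
    k=(np.hypot(P[:,0]-.612,P[:,1]+.163)<.05)
    for a,b in((.066,.08),(.001,.01)):
        m=k&(P[:,2]>a)&(P[:,2]<b);print(n,m.sum(),cv2.minEnclosingCircle(P[m,:2].astype(np.float32)*1000),P[m,2].max())
E
```

```text
wc 440 ((608.2400512695312, -161.39453125), 36.632137298583984) 0.07788079401113362
wc 1292 ((612.0416259765625, -163.15533447265625), 49.88498306274414) 0.00994061495037013
wh 690 ((607.6865844726562, -161.83645629882812), 36.30987548828125) 0.07795850205791954
wh 1921 ((611.8897705078125, -162.87957763671875), 49.89678955078125) 0.009770273642866811
```

```bash
python3 - <<'E'
from h import *
off=.0717;x,y=.608,-.1616
move_l([x,y,.20],.2); move_l([x,y,.09],.12)
hit=move_l([x,y,.004+off],.04,force_limit=5);o=observe();print(hit,o['tcp_pos'],o['force'],o['t'])
set_gripper(.03); move_l([x,y,.16],.08); sleep(.2)
o=observe();print(o['t'],o['force'],o['gripper_width'])
set_gripper(.085)
p=[.47,.16,.36]; movep(p,down(0.2)); sleep(.3)
M=camera_model("wrist");im,d=read_camera("wrist");cv2.imwrite("pics/j1.png",im)
P,u,v=pts("w",d,M);hsv=cv2.cvtColor(im,cv2.COLOR_BGR2HSV)
for f in cut_out("pigment_jar_1","wrist"):
    Q,uu,vv=pts("w",d,M,f["mask"]);k=(Q[:,2]>.048)&(Q[:,2]<.065)
    b=im[vv,uu][Q[:,2]<.045];
    if k.sum()>5: print(round(f["conf"],2),np.round(f["extent"]),k.sum(),np.array(cv2.minEnclosingCircle(Q[k,:2].astype(np.float32)*1000)[0]).round(1),Q[k].mean(0).round(4),np.median(im[vv,uu][k],0),b.mean(0).round() if len(b) else 0)
q,_=read_camera("top");cv2.imwrite("pics/top1.png",q);print(observe()['t'])
cv2.imwrite("pics/j1c.png",np.vstack([im,q])[:,:640][:800] if 0 else np.hstack([cv2.resize(im,(480,300)),q[90:290,250:450].repeat(1,0)[:, :].copy() if 0 else cv2.resize(q[100:260,250:420],(319,300))]))
E
```

```text
False [ 0.60776461 -0.16149124  0.07526459] [ 0.5437044  -0.38006611 -0.42815009] 46.1417
47.85 [ 0.01736113 -0.32921413 -0.13104323] 0.030231998755689625
0.88 [268.  55.  30.  33.] 574 [612.1 267.3] [0.6118 0.2669 0.0547] [245. 246. 245.] [ 82.  95. 100.]
0.77 [318. 207.  22.  34.] 372 [407.6 150.1] [0.4081 0.1503 0.0546] [166.5 172.5 173. ] [ 87.  87. 107.]
0.76 [350. 138.  29.  26.] 453 [520.6 125. ] [0.5208 0.1252 0.0568] [178.  85. 146.] [74. 34. 59.]
0.68 [294. 143.  26.  28.] 449 [499.9 208.3] [0.5003 0.2082 0.0567] [247. 248. 248.] [120. 118. 114.]
0.4 [423. 137.  70.  70.] 502 [542.5   9.9] [0.5395 0.0202 0.0583] [49. 34. 31.] [70. 62. 58.]
50.375
```

View pics/j1c.png

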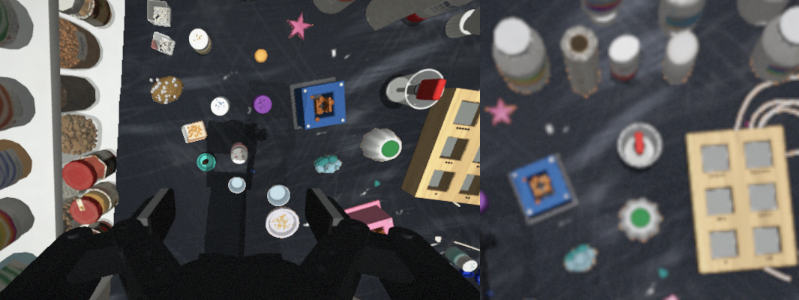

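The probe stands in the cup: its red handle shows inside the cup at (640,143) in the right panel. In the left panel the white-lidded jars are at (200,41), (220,106) and (239,153), and the last (pink) has been knocked about 4 cm. The purple look-alike is at (262,104). Pockets 1, 2 and 3 are empty. I'll place the pink jar first.

```bash
cat >> h.py <<'E'
def jar(x,y,h,n,g=.031):
    cx,cy=cell(n); Y=down(CY)
    set_gripper(.06); move_l([x,y,.12],.25,ori=Y)
    print('down hit',move_l([x,y,g],.1,force_limit=12)); set_gripper(0)
    o=observe();print('grip',o['gripper_width'],o['finger_force'])
    if not .033<o['gripper_width']<.041: return
    move_l([x,y,.19],.15); move_l([cx,cy,.19],.25)
    move_l([cx,cy,g+.056],.15)
    hit=move_l([cx,cy,g+.0195],.03,force_limit=25);sleep(.2)
    o=observe();print('in',hit,o['tcp_pos']-[cx,cy,g],o['force'].round(1),o['gripper_width'])
    if hit and o['tcp_pos'][2]-g>.03: return
    set_gripper(.05); move_l([cx,cy,.13],.1); set_gripper(0)
    move_l([cx,cy,.1],.1)
    hit=move_l([cx,cy,h+.0185],.03,force_limit=12); o=observe();print('lid',hit,o['tcp_pos'][2]-h,o['t'])
    move_l([cx,cy,.19],.2)
E
python3 - <<'E'
from h import *
jar(.4076,.1501,.055,2)
E
```

```text
down hit False
grip 0.03460535497719645 59.36586119234562
in False [ 0.00051313 -0.00050468  0.02122587] [-1.8  2.2  6.3] 0.03407840954443661
lid False 0.019390552605357388 62.425
```

```bash
python3 - <<'E'
from h import *
def near(x,y):
    M=camera_model("wrist");im,d=read_camera("wrist");b=None
    for f in cut_out("pigment_jar_1","wrist"):
        Q,uu,vv=pts("w",d,M,f["mask"]);k=(Q[:,2]>.048)&(Q[:,2]<.065)
        if k.sum()<100: continue
        c=np.array(cv2.minEnclosingCircle(Q[k,:2].astype(np.float32)*1000)[0])/1000
        col=np.median(im[vv,uu][k],0);print(c.round(4),col)
        if col[1]>140 and np.hypot(*(c-[x,y]))<.06 and (b is None or np.hypot(*(c-[x,y]))<np.hypot(*(b-[x,y]))): b=c
    return b
for x,y,h,n in((.500,.2083,.057,1),(.6121,.2673,.055,3)):
    set_gripper(.085); move_l([x-.07,y-.03,.30],.3,ori=down(CY)); sleep(.3)
    c=near(x,y);print('use',c)
    if c is None: break
    jar(*c,h,n)
q,_=read_camera("top");cv2.imwrite("pics/top2.png",cv2.resize(q[110:310,180:480],None,fx=2.6,fy=2.6))
E
```

```text
[0.612  0.2674] [242. 244. 243.]
[0.5    0.2082] [247. 248. 248.]
[0.5207 0.125 ] [183.  89. 151.]
use [0.50000705 0.20816621]
down hit False
grip 0.03475902852274607 59.889938374981284
in False [ 0.00054458 -0.00043559  0.0213224 ] [-2.5  1.8  8.9] 0.03487885466750097
lid False 0.01937340872523475 78.1
[0.5208 0.1253] [162.  69. 130.]
[0.6123 0.2674] [247. 248. 248.]
[ 0.5999 -0.1691] [61. 63. 62.]
use [0.61231879 0.26743848]
down hit False
grip 0.034179811023422726 60.3766205906868
in False [ 0.00073051 -0.00048332  0.02156071] [-2.   1.7  7.7] 0.034374421920933075
lid False 0.019381432873279793 94.0417
```

View pics/top2.png

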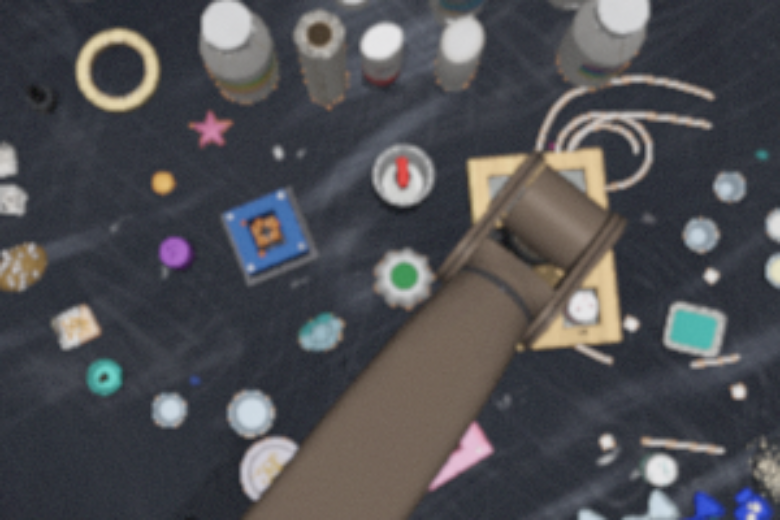

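The probe still stands in the cup at (402,172) and the jars have gone from the left side, but the arm hides most of the caddy. I'll check the seating with the wrist camera.

```bash
python3 - <<'E'
from h import *
move_l([.40,-.30,.36],.25,ori=down(CY)); sleep(.3)
M=camera_model("wrist");im,d=read_camera("wrist");cv2.imwrite("pics/fin.png",im);P,u,v=pts("w",d,M)
for n,h in((1,.057),(2,.055),(3,.055)):
    k=(np.hypot(*(P[:,:2]-cell(n)).T)<.03)&(P[:,2]>.065)&(P[:,2]<.1);t=P[k]
    A=np.c_[t[:,:2],np.ones(len(t))];f=np.linalg.lstsq(A,t[:,2],rcond=None)[0]
    c=np.array(cv2.minEnclosingCircle(t[:,:2].astype(np.float32))[0])
    print(n,k.sum(),'bottom',np.median(t[:,2])-h,'dxy',(c-cell(n)).round(4),'tilt',f[:2].round(3))
E
```

```text
1 492 bottom 0.019829121176589963 dxy [-0.0002  0.0005] tilt [-0.005 -0.007]
2 500 bottom 0.019690925898021704 dxy [-0.0011  0.0006] tilt [-0.009 -0.037]
3 568 bottom 0.0199135459509509 dxy [-0.0004  0.0003] tilt [0.002 0.002]
```

View pics/fin.png

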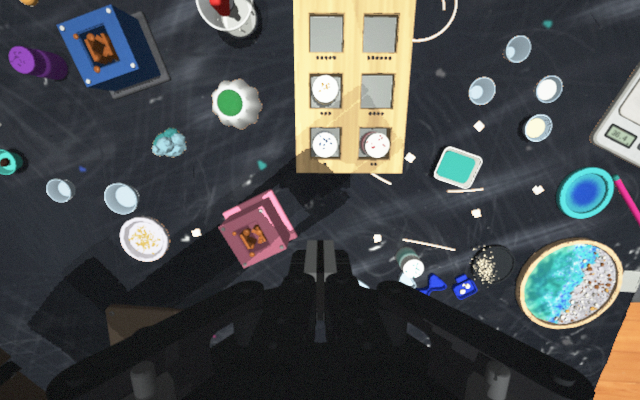

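The three jars sit upright and fully home in pockets 1 (325,145), 2 (375,145) and 3 (325,90), the probe is in the cup at the top, and the holder is down.

```bash
python3 -c "
from workcell import *
print(sign_off())"
```

```text
the job is handed in; nothing more can be done
None
```

The job is handed in: the probe came free with the holder still down, all six covers were pressed in order (pockets 1, 2 and 3 were empty), the probe stands in the cup, and the three jars are fully home in pockets 1 to 3; the hand-in returned no verdict.

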